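# Load a die cassette and draw it from its dock

### The job

Press the loose die insert into the empty pocket of the docked cassette until its top is flush, then pinch the cassette's two side catches together and lift it out of the dock with the insert in it. Finish while holding: keep the catches pinched and the cassette still and level, more than 10 cm above where it sat. Leave the other things on the table where they are.

Things in the scene. Friction and masses are not known exactly. Their poses are not given: they have to be found in the camera images.
- insert_mid (a point): Centre (half-way up, 14 mm above its underside) of the die insert: a loose plain steel block 36 (x) x 24 (y) x 28 (z) mm, about 0.1 kg, with a shallow groove 8 mm wide across the middle of its top, along y. It stands upright on the table. Its axes are the block's; half a turn about z makes no difference.
- pocket (a point): Centre of the pocket's mouth in the cassette's top face (34 mm above its underside); cassette's axes, z up. Pocket 38 (x) x 26 (y) mm, 28 mm deep, chamfered: the insert goes in with its 36 mm side along x. The tabs on the +y and -y sides stand 26 mm above this face, 52 mm apart inside, so hold the insert by its ends, fingers apart along x, and push it with the fingers in that line.
- nose (a point): Tip of a rounded sprung nose on the pocket's +x wall, 20 mm below the mouth. It stops or drags the insert when that still stands about 8 to 12 mm proud; a push of about 4 to 10 N from above sends it home, and it then stays there.
- cassette_grip (a point): Point midway between the two catch tabs, 46 mm above the cassette's underside (cassette's axes): pinch here along the cassette's y. The tabs' outer faces are 64 mm apart when free, 52 mm when fully pinched; their tops are 60 mm above the underside. Fingertips fit down outside the tabs to about 20 mm above the underside (the dock's keepers are below).
- cassette: The cassette: aluminium block 84 (x) x 52 (y) x 34 (z) mm, about 0.3 kg with its catches; origin at the centre of its underside, z up. Docked, its underside is 10 mm above the table. A barb at the foot of each catch is held under a dock keeper until both catches are pinched in at least 4 mm; then it lifts straight up.
- catch_left (a joint): Sprung catch on the cassette's +y side, a black ribbed upright tab 24 mm wide (x), 6 mm thick: 0 when free, 0.006 m when pressed fully in (towards the cassette's middle) against its stop; its spring pushes back with about 6 N free, 10 N at the stop.
- catch_right (a joint): The same catch on the cassette's -y side: 0 when free, 0.006 m when pressed fully in.
- dock: The grey loading dock, fixed to the table: base 130 (x) x 112 (y) x 10 mm, with stops and guides round the cassette's foot (up to 23 mm above the table) and a dark steel keeper over each catch's barb (up to 27 mm above the table, 33 to 46 mm either side in y, 30 mm long in x). Origin at the centre of its underside; axes as the docked cassette's.
- stub_pin: Bystander: short brown steel pin with a collar, 25 x 36 x 25 mm, lying; origin at its underside.
- weld_square: Bystander: flat welding magnet square, 85 x 85 x 17 mm; origin at its underside.
- gear_ring: Bystander: toothed ring gear lying flat, 94 mm across, 16 mm high; origin at its underside.
- paint_marker: Bystander: marker pen, 17 x 122 x 17 mm, lying; origin at its underside.
- chipping_hammer: Bystander: chipping hammer, 115 x 220 x 23 mm, lying; origin at its underside.
Not all that is in view belongs to the job. There is more than one size of the cassette; the job needs the smallest.

How it is judged:
On the way:
1. the insert is pressed flush into the pocket while the cassette is still down in the dock (x of insert_mid in the frame of pocket between -0.004 and 0.004 m and y of insert_mid in the frame of pocket between -0.004 and 0.004 m and z of insert_mid in the frame of pocket between -0.0155 and -0.0125 m and angle between the z axis of insert_mid and the z axis of pocket, either way round below 0.09 rad and z of cassette in the frame of dock below 0.014 m), for 0.2 s.
At the end, for the whole second after the job is handed in: Cassette held in the fingers, both catches pressed in over 4 mm, more than 100 mm above its docked height, off the dock, tilted under 15 degrees, at rest; insert in the pocket, its top flush within 1.5 mm, centred within 4 mm, square within 5 degrees (x of insert_mid in the frame of pocket between -0.004 and 0.004 m and y of insert_mid in the frame of pocket between -0.004 and 0.004 m and z of insert_mid in the frame of pocket between -0.0155 and -0.0125 m and angle between the z axis of insert_mid and the z axis of pocket, either way round below 0.09 rad and z of cassette in the frame of dock above 0.11 m and value of joint each of catch_left, catch_right above 0.004 m and contact force between cassette and the fingers above 2 N and contact force between cassette and dock below 0.1 N and angle between cassette's own z axis and vertical below 0.26 rad and linear speed of cassette below 0.03 m/s); the arm keeps its last pose, push and grip.
It fails at once if a bystander (stub pin, magnet square, ring gear, marker, chipping hammer) is shifted by more than 4 cm (distance of any of stub_pin, weld_square, gear_ring, paint_marker, chipping_hammer from where it was at the start of the episode above 0.04 m).
It also fails if it takes over 64 s, if anything falls off the work surface, if the arm or the gripper's body presses on something with over 40 N, if the wrist force passes 120 N, or if a joint passes its speed limit or range.

### The arm

A 7-joint arm with a two-finger parallel gripper is mounted at the origin on a cart in front of the work surface, level with it; the furniture and walls round the work are solid. World frame = base frame: x ahead of the robot, y to its left, z up, the work surface at z = 0. Lengths are in m, angles in rad, forces in N, time in s.
With the tool pointing down it reaches from about 0.425 to 0.925 m from the base axis. Payload 6.8 kg.
Tool frame: the origin (TCP) lies where the fingers leave the gripper's body, on its centre line; the fingertips stand 73 mm ahead of it and the grasp point (between the pads) lies 54 mm ahead of it; z points along the fingers, y is the direction in which the jaws open and shut (so a half turn about z gives the same grasp; the last joint's range is limited). The gripper opens to 85 mm and grips with 20 to 120 N. Pads are 22 mm wide; open, the fingers measure 114 mm over their backs; the gripper's body (76 mm by 85 mm) begins 54 mm behind the grasp point. The pads swing forward as they close: fully open they stand 13 mm farther back than shut.
Start: joints at [-1.298, 0.477, 0.022, 1.555, -0.011, 1.109, -0.083], TCP at [0.251, 0.627, 0.304] pointing down, gripper open.
Joint ranges: [-2.96, 2.96], [-0.34, 2.1], [-1.41, 1.46], [0.24, 2.44], [-1.37, 4.51], [0.17, 1.92], [-2.96, 2.96]. Speed limits (rad/s): [2.39, 2.39, 3.14, 3.14, 3.14, 3.14, 3.14].

### API

Orientations are given as a rotation vector (axis times angle).
In Python, from bench import r gives the robot as it stands.
- The arm moves only by the shell command python3 -m handwheel 'ROWS' [FORCE]. ROWS is JSON, a list that holds one entry, the list of rows, each a list of 7 numbers: the shift along the world's x, y, z in m, then the turn, a rotation vector about the world's x, y, z in rad, then the finger opening in m, from 0 to 0.0854. A call has 1 to 10 rows; each row shifts and turns the commanded pose from where the row before left it; what a row does not reach is not made up. A row lasts 1/12 s, in which the tool goes at most 41.7 mm and 7.16 degrees, less where a joint would pass 70% of its speed; a pose out of reach is approached as far as the arm can. A call is refused whole if a number of a shift passes 0.0417 or a number of a turn 0.125, either way. A call with a gripper value outside its range is refused whole. The fingers move at their own pace and stop on an object; FORCE is the grip in N (left out, the last holds). Time passes only in rows, so rows that do not move let the fingers close. It gives the time, the measured TCP pose, the force and the opening at its end, in the units of the state.
- r.get_obs(): the state, without advancing time (a new reading comes with each control period).
- r.grab_frame(name): name is "scene" or "side" or "wrist"; returns (picture, depth): 480x640x3 uint8, red, green, blue; 480x640 float32, m along the optical axis (not along the pixel's ray), 0 where there is no reading.
- r.get_calibration(name): a dict with "vertical_fov" (degrees; the focal length in pixels is half the picture's height over the tangent of half this angle, whatever the lens; pixels are square), "cx", "cy" (the principal point, pixels), "R" (3x3) and "t" (3): a world point X has camera coordinates R X + t; the wrist camera has in their place "T_tool_cam" (4x4, takes a point from camera to tool coordinates, whose origin is the TCP and whose axes are the flange's). Camera axes: x right, y down, z forward; pixel columns grow to the right and rows downward; lengths in m; the calibration is good to about 2 mm. A picture is of the moment at which its call begins: read the wrist's pose just before it. get_calibration takes no time and is no camera call.
- r.hand_in(): hands the job in, once; it reports no verdict.
Trained networks look in the newest picture that a camera, given by its name, has taken for a name from the list of things; names that differ only in an ending like _2 or _b are one class to them, and where a whole thing is asked for, a point or a joint stands for the part that bears it (a point fixed in the world has none). Each returns a list of dicts, best first, with "p" (0 to 1); they miss things now and then, are a little off and sometimes report something else, mostly with a low value. They report only what shows in the picture. A call takes as long as a camera call. They do not tell look-alikes from the thing itself.
- r.masks_of(label, camera): "pixels" (480x640 bool, what is visible of it) and "at" ([column, row] in pixels, amid what is visible of it).
The state is a dict: "clock": time; "joints": joint angles; "qvel": joint speeds; "tau": joint torques, N m; "tcp_pos": TCP position; "orientation": TCP orientation; "contact_force": force on the tool from outside, world axes, zero at the start; "moment": the same for the moment, N m; "grip_width": finger opening in m.
Only numpy, scipy, OpenCV 4.12 (cv2) and the standard library are available. Lean on these libraries where they do the work, as an engineer would, in place of code of your own. Each camera call takes 0.05 s, during which the arm holds its last target.

## Working session

There is one attempt and no reset: what is moved stays moved. The work goes in short steps, Python scripts to look and compute and a shell command to move; the robot and the scene stay as the last step left them, time stands still between calls to the robot, and variables do not carry over. Pictures are saved under pics/ and viewed, and the job is handed in when it is done.

```bash
ls; mkdir -p pics; cat > h.py <<'E'
import numpy as np,cv2
from bench import r
from scipy.spatial.transform import Rotation as Ro
def grab(n,save=None):
    o=r.get_obs(); p,d=r.grab_frame(n)
    if save: cv2.imwrite('pics/'+save,p[:,:,::-1])
    return o,p,d
def cam(n,o=None):
    c=r.get_calibration(n); f=240/np.tan(np.radians(c['vertical_fov'])/2)
    if 'R' in c:
        R=np.array(c['R']);t=np.array(c['t']);return f,c['cx'],c['cy'],R.T,-R.T@t
    T=np.array(c['T_tool_cam']);Rt=Ro.from_rotvec(o['orientation']).as_matrix()
    return f,c['cx'],c['cy'],Rt@T[:3,:3],Rt@T[:3,3]+np.array(o['tcp_pos'])
def world(n,d,o=None):
    f,cx,cy,R,t=cam(n,o)
    v,u=np.mgrid[0:480,0:640]
    P=np.stack([(u-cx)/f*d,(v-cy)/f*d,d],-1)
    return P@R.T+t
E
python3 - <<'E'
from h import *
for n in('scene','side','wrist'):
    o,p,d=grab(n,n+'0.png'); print(n,cam(n,o)); np.savez(f'{n}0.npz',p=p,d=d,W=world(n,d,o))
    for l in('cassette','insert_mid','dock'):
        for m in r.masks_of(l,n):
            print(l,m['p'],m['at'],m['pixels'].sum())
print(r.get_obs())
E
```

```text
pics
scene (np.float64(433.79997340215385), 319.0967252629647, 233.9300649674153, array([[ 0.5641033 , -0.64148466,  0.51988931],
       [-0.82548113, -0.42349463,  0.37313966],
       [-0.01919304, -0.63964813, -0.7684282 ]]), array([ 0.12478309, -0.44897986,  0.79796168]))
cassette 0.93 [257.4, 259.2] 1100
cassette 0.89 [379.1, 199.2] 1587
cassette 0.69 [257.2, 148.6] 1253
insert_mid 0.82 [364.1, 334.0] 278
insert_mid 0.39 [303.7, 217.9] 324
dock 0.93 [264.2, 277.2] 1413
side (np.float64(504.59885906672383), 324.48157089742324, 251.91455282992467, array([[-0.99898437,  0.03957036, -0.02155022],
       [ 0.04155947,  0.62441739, -0.77998444],
       [-0.01740794, -0.78008788, -0.62542774]]), array([0.63858449, 0.79423167, 0.78886922]))
cassette 0.84 [372.2, 292.7] 1119
cassette 0.74 [225.8, 391.8] 3247
cassette 0.68 [237.7, 262.9] 1539
insert_mid 0.65 [365.0, 220.0] 192
insert_mid 0.49 [374.4, 291.8] 1071
wrist (np.float64(400.40782507322933), 318.0252039923297, 237.9023305308891, array([[ 3.71372168e-01,  8.87266154e-01,  2.73571718e-01],
       [ 9.28483993e-01, -3.54748408e-01, -1.09868294e-01],
       [-4.33287596e-04,  2.94808988e-01, -9.55556107e-01]]), array([0.18175516, 0.65452943, 0.37385259]))
{'clock': 0.6, 'joints': array([-1.29808137,  0.47698325,  0.02242099,  1.55541079, -0.01151729,
        1.10930544, -0.08310205]), 'qvel': array([ 1.01438647e-03,  3.60017923e-04,  9.72099436e-04, -9.76700264e-04,
        9.98717986e-04,  2.66820504e-03,  5.49909017e-05]), 'tau': array([-1.45948830e-03, -5.96019995e+01,  1.60512093e+00, -2.81419444e+01,
        1.24382431e-02,  1.87083599e-03,  1.04599508e-06]), 'tcp_pos': array([0.25088848, 0.62665106, 0.30391498]), 'orientation': array([-5.94648026e-01, -3.08478360e+00, -3.77173983e-05]), 'contact_force': array([-1.53161644,  0.18233771,  0.11428947]), 'moment': array([-0.01484922, -0.01696925,  0.05827133]), 'grip_width': 0.08570484009514386}
```

View pics/scene0.png

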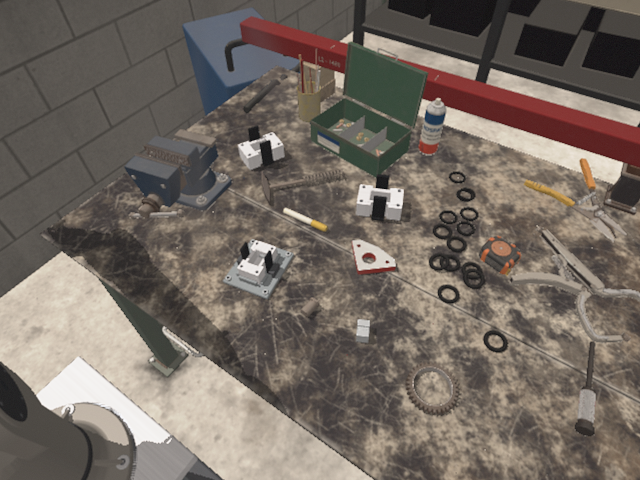

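View pics/side0.png

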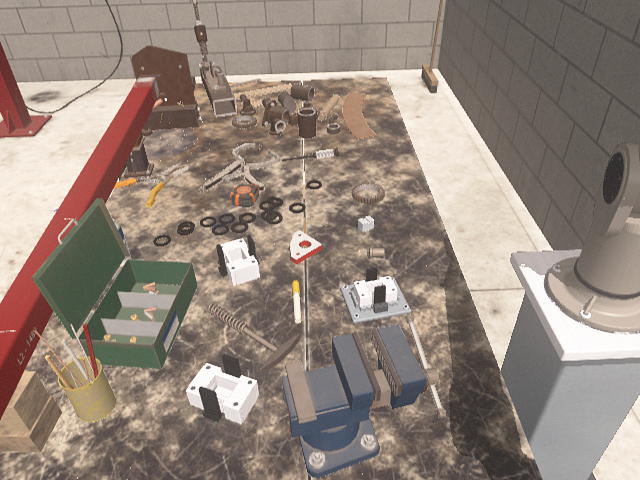

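View pics/wrist0.png

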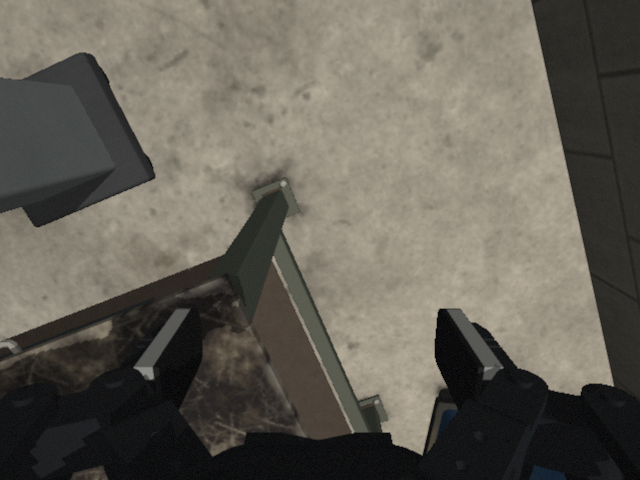

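Scene: three cassettes at (258,259), (380,200) and (262,150). Only the first sits in the dock, and it also looks smallest. The only loose steel block is at (363,330). I'll measure and enlarge both.

```bash
python3 - <<'E'
from h import *
z=np.load('scene0.npz');p=z['p'];W=z['W']
a=cv2.resize(p[215:305,215:305],(400,400),interpolation=3);b=cv2.resize(p[300:360,330:390],(400,400),interpolation=3)
cv2.imwrite('pics/crop0.png',np.hstack([a,b])[:,:,::-1])
for n in('scene','side'):
    z=np.load(n+'0.npz');W=z['W']
    r.grab_frame(n)
    for l in('insert_mid','dock','cassette','stub_pin','paint_marker','gear_ring','weld_square','chipping_hammer'):
        for m in r.masks_of(l,n):
            if m['p']<.3: continue
            P=W[m['pixels']];P=P[np.isfinite(P).all(1)]
            top=np.percentile(P[:,2],97)
            T=P[P[:,2]>top-.006]
            rect=cv2.minAreaRect((T[:,:2]*1000).astype(np.float32))
            print(n,l,m['p'],np.round(m['at']),'med',np.round(np.median(P,0),3),'top',round(top,3),'toprect',np.round(rect[0]),np.round(rect[1]),round(rect[2],1))
E
```

```text
scene insert_mid 0.69 [366. 335.] med [ 0.49  -0.283  0.027] top 0.03 toprect [ 497. -281.] [35. 24.] 27.1
scene dock 0.91 [265. 277.] med [ 0.478 -0.038  0.011] top 0.027 toprect [ 313. -197.] [622.  94.] 44.7
scene cassette 0.9 [259. 149.] med [0.802 0.222 0.041] top 0.076 toprect [ 492. -102.] [1009.   52.] 46.4
scene cassette 0.68 [254. 258.] med [ 0.505 -0.006  0.043] top 0.069 toprect [ 336. -227.] [610.  60.] 52.1
scene cassette 0.62 [379. 203.] med [ 0.805 -0.144  0.043] top 0.076 toprect [ 488. -279.] [802.  29.] 23.0
scene stub_pin 0.77 [311. 306.] med [ 0.482 -0.165  0.021] top 0.025 toprect [ 483. -163.] [36. 18.] 1.0
scene paint_marker 0.72 [256. 260.] med [ 0.503 -0.007  0.043] top 0.069 toprect [ 336. -227.] [610.  60.] 52.1
scene paint_marker 0.67 [303. 220.] med [ 0.677 -0.015  0.014] top 0.018 toprect [ 433. -233.] [747.  95.] 42.3
scene gear_ring 0.79 [422. 400.] med [ 0.469 -0.441  0.014] top 0.017 toprect [ 325. -464.] [392.  92.] 8.9
scene weld_square 0.94 [372. 258.] med [ 0.666 -0.206  0.016] top 0.019 toprect [ 429. -337.] [641.  98.] 28.8
scene chipping_hamm
[... 869 characters left out ...]
0.016] top 0.02 toprect [665. 362.] [ 16. 866.] 2.5
side paint_marker 0.36 [378. 256.] med [ 0.487 -0.157  0.02 ] top 0.027 toprect [553. 315.] [973.  34.] 81.8
side gear_ring 0.97 [371. 197.] med [ 0.474 -0.434  0.014] top 0.02 toprect [ 475. -443.] [92. 91.] 63.0
side weld_square 0.93 [302. 245.] med [ 0.667 -0.197  0.018] top 0.022 toprect [631. 265.] [  80. 1056.] 3.5
side weld_square 0.69 [296. 302.] med [ 0.681 -0.004  0.016] top 0.02 toprect [665. 361.] [ 16. 868.] 2.5
side chipping_hammer 0.61 [262. 338.] med [0.75  0.102 0.017] top 0.025 toprect [680. 376.] [158. 825.] 16.5
side chipping_hammer 0.48 [369. 190.] med [ 0.472 -0.435  0.014] top 0.02 toprect [ 475. -443.] [92. 91.] 63.0
```

View pics/crop0.png

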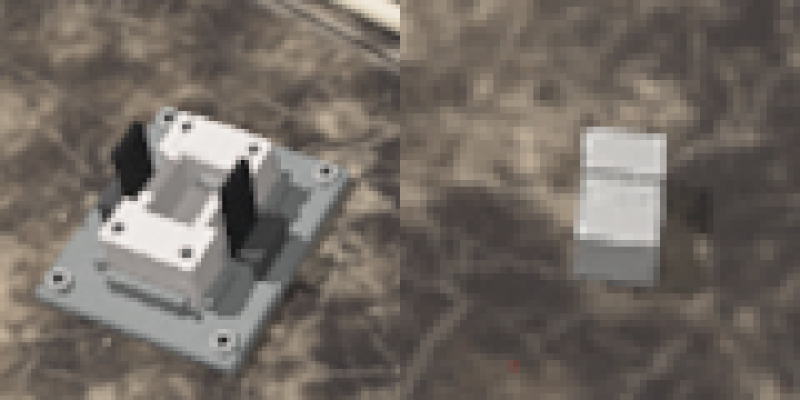

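```bash
cat >> h.py <<'E'
def rect(P,lo,hi,c=None,rad=.08):
    Q=P.reshape(-1,3);k=(Q[:,2]>lo)&(Q[:,2]<hi)
    if c is not None:k&=np.hypot(Q[:,0]-c[0],Q[:,1]-c[1])<rad
    Q=Q[k]; a=cv2.minAreaRect((Q[:,:2]*1000).astype(np.float32)); return len(Q),np.round(a[0],1),np.round(a[1],1),round(a[2],1)
E
python3 - <<'E'
from h import *
for n in('scene','side'):
    z=np.load(n+'0.npz');W=z['W'].copy();W[z['d']==0]=np.nan
    print(n,'top',rect(W,.040,.049,(.505,0),.07),'tabs',rect(W,.055,.08,(.505,0),.07),'ins',rect(W,.024,.036,(.497,-.28),.04),'base',rect(W,.006,.016,(.505,0),.09))
    k=(W[...,2]>.1)&(W[...,2]<.4)&(W[...,0]>.3)&(W[...,0]<1)&(abs(W[...,1])<.6)
    Q=W[k];
    g=np.zeros((7,12))
    for q in Q: g[int((q[0]-.3)*10),int((q[1]+.6)*10)]=max(g[int((q[0]-.3)*10),int((q[1]+.6)*10)],q[2])
    print(np.round(g,2))
E
```

```text
scene top (554, array([507.9,  -7.1]), array([85.8, 63. ]), 10.6) tabs (120, array([507.6,  -7.2]), array([26.2, 65.3]), 10.1) ins (200, array([ 497.6, -280.9]), array([36.9, 23.7]), 27.1) base (1062, array([506.9,  -6.9]), array([130.4, 113.4]), 11.5)
[[0.   0.   0.   0.   0.   0.   0.   0.   0.   0.   0.   0.  ]
 [0.   0.   0.   0.   0.   0.   0.   0.13 0.17 0.17 0.   0.  ]
 [0.   0.   0.   0.   0.   0.   0.   0.   0.17 0.17 0.   0.  ]
 [0.   0.   0.   0.   0.   0.   0.   0.   0.17 0.17 0.   0.  ]
 [0.   0.   0.   0.   0.   0.   0.   0.   0.   0.   0.   0.  ]
 [0.   0.   0.   0.   0.   0.   0.   0.   0.   0.   0.   0.  ]
 [0.   0.   0.   0.   0.   0.   0.   0.   0.   0.   0.   0.  ]]
side top (534, array([508.4,  -5.7]), array([84.4, 65.5]), 12.0) tabs (172, array([508.7,  -8.2]), array([24.8, 69.7]), 10.2) ins (103, array([ 500.6, -281.1]), array([39.3, 28. ]), 25.8) base (930, array([510. ,  -5.9]), array([133.6, 114.1]), 10.4)
[[0.   0.   0.   0.   0.   0.   0.   0.   0.   0.   0.   0.  ]
 [0.   0.   0.   0.   0.   0.   0.   0.13 0.17 0.17 0.   0.  ]
 [0.   0.   0.   0.   0.   0.   0.   0.   0.17 0.17 0.   0.  ]
 [0.   0.   0.   0.   0.   0.   0.   0.   0.17 0.17 0.   0.  ]
 [0.   0.   0.   0.   0.   0.   0.   0.   0.   0.   0.   0.  ]
 [0.   0.   0.   0.   0.   0.   0.   0.   0.   0.   0.   0.  ]
 [0.   0.   0.   0.   0.   0.   0.   0.   0.   0.   0.   0.  ]]
```

```bash
python3 -m handwheel '[[[0.013,-0.033,0,0,0,-0.072,0.085],[0.013,-0.033,0,0,0,-0.072,0.085],[0.013,-0.033,0,0,0,-0.072,0.085],[0.013,-0.033,0,0,0,-0.072,0.085],[0.013,-0.033,0,0,0,-0.072,0.085],[0.013,-0.033,0,0,0,-0.072,0.085],[0.013,-0.033,0,0,0,-0.072,0.085],[0.013,-0.033,0,0,0,-0.072,0.085],[0.013,-0.033,0,0,0,-0.072,0.085],[0.013,-0.033,0,0,0,-0.072,0.085]]]' 20
python3 -m handwheel '[[[0.014,-0.034,0,0,0,0,0.085],[0.014,-0.034,0,0,0,0,0.085],[0.014,-0.034,0,0,0,0,0.085],[0.014,-0.034,0,0,0,0,0.085],[0.014,-0.034,0,0,0,0,0.085],[0.014,-0.034,0,0,0,0,0.085],[0.014,-0.034,0,0,0,0,0.085],[0.014,-0.034,0,0,0,0,0.085],[0,0,0,0,0,0,0.085]]]'
python3 - <<'E'
from h import *
o,p,d=grab('wrist','w1.png');W=world('wrist',d,o);W[d==0]=np.nan
np.savez('w1.npz',p=p,d=d,W=W)
print(o['tcp_pos'],o['orientation'],o['joints'],o['contact_force'])
print('top',rect(W,.040,.049,(.508,-.006),.07),'tabs',rect(W,.055,.08,(.505,-.006),.07),'base',rect(W,.006,.016,(.505,-.006),.09))
for n in('scene','side'):
    z=np.load(n+'0.npz');V=z['W'].copy();V[z['d']==0]=np.nan
    Q=V[(V[...,2]>.06)&(V[...,0]>.4)&(V[...,0]<.65)&(V[...,1]>.05)&(V[...,1]<.4)]
    for zz in(.06,.1,.14,.16):
        q=Q[Q[:,2]>zz]; print(n,zz,q[q[:,1].argsort()[:3]].round(3).tolist())
E
```

```text
clock: 2.33
tcp_pos: [0.3813, 0.295, 0.3042]
orientation: [-1.648, -2.675, -0.001]
contact_force: [0.2, -0.2, -0.2]
grip_width: 0.0848
clock: 3.08
tcp_pos: [0.4947, 0.0173, 0.3047]
orientation: [1.654, 2.666, -0.001]
contact_force: [0.6, -1.1, -0.0]
grip_width: 0.0851
[0.49467176 0.01730597 0.30470319] [ 1.65422575e+00  2.66635368e+00 -1.13451925e-03] [-0.60304487  0.18357357  0.50369475  2.00356652 -0.10302995  0.97675799
  0.41132293] [ 0.59675451 -1.11921172 -0.02897717]
top (4013, array([508.3,  -3.7]), array([84.2, 60.1]), 11.0) tabs (703, array([508.5,  -5.4]), array([24. , 65.3]), 10.7) base (7789, array([508.7,  -5.8]), array([130.1, 112.4]), 10.7)
scene 0.06 [[0.466, 0.153, 0.121], [0.465, 0.153, 0.117], [0.468, 0.154, 0.117]]
scene 0.1 [[0.466, 0.153, 0.121], [0.465, 0.153, 0.117], [0.468, 0.154, 0.117]]
scene 0.14 [[0.501, 0.216, 0.156], [0.502, 0.217, 0.148], [0.508, 0.217, 0.164]]
scene 0.16 [[0.508, 0.217, 0.164], [0.503, 0.218, 0.165], [0.506, 0.218, 0.165]]
side 0.06 [[0.468, 0.154, 0.125], [0.477, 0.156, 0.123], [0.472, 0.156, 0.125]]
side 0.1 [[0.468, 0.154, 0.125], [0.477, 0.156, 0.123], [0.472, 0.156, 0.125]]
side 0.14 [[0.506, 0.217, 0.166], [0.503, 0.218, 0.166], [0.509, 0.218, 0.164]]
side 0.16 [[0.506, 0.217, 0.166], [0.503, 0.218, 0.166], [0.509, 0.218, 0.164]]
```

View pics/w1.png

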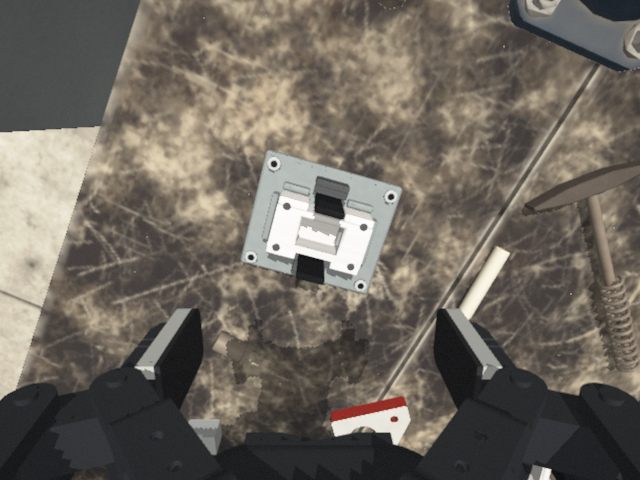

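```bash
python3 -m handwheel '[[[0,-0.037,0,0,0,0,0.085],[0,-0.037,-0.01,0,0,0,0.085],[0,-0.037,-0.01,0,0,0,0.085],[0.001,-0.037,-0.01,0,0,0,0.085],[0.001,-0.037,-0.01,0,0,0,0.085],[0.001,-0.037,-0.01,0,0,0,0.085],[0,-0.038,-0.01,0,0,0,0.085],[0,-0.038,0,0,0,0,0.085],[0,0,0,0,0,0,0.085],[0,0,0,0,0,0,0.085]]]'
python3 - <<'E'
from h import *
o,p,d=grab('wrist','w2.png');W=world('wrist',d,o);W[d==0]=np.nan
np.savez('w2.npz',p=p,d=d,W=W)
R=Ro.from_rotvec(o['orientation']).as_matrix()
print(o['tcp_pos'],R.round(4).tolist(),'jaw',np.degrees(np.arctan2(R[1,1],R[0,1])))
for lo,hi in((.022,.034),(.012,.034),(.026,.034)): print('ins',rect(W,lo,hi,(.498,-.281),.04))
Q=W[(np.hypot(W[...,0]-.498,W[...,1]+.281)<.008)];print(np.percentile(Q[:,2],[5,50,95]))
E
```

```text
clock: 3.97
tcp_pos: [0.4955, -0.2748, 0.2438]
orientation: [-1.648, -2.675, 0.001]
contact_force: [-0.1, 0.2, -0.3]
grip_width: 0.085
[ 0.49548833 -0.27483809  0.24376613] [[-0.4496, 0.8932, -0.0003], [0.8932, 0.4496, -0.0005], [-0.0003, -0.0005, -1.0]] jaw 26.71713686551171
ins (1530, array([ 499.4, -280.3]), array([35.8, 24.1]), 27.2)
ins (1674, array([ 499.4, -280.3]), array([35.8, 24.2]), 27.0)
ins (1148, array([ 499.5, -280.4]), array([35.8, 24. ]), 27.1)
[0.02351743 0.02510438 0.02873916]
```

View pics/w2.png

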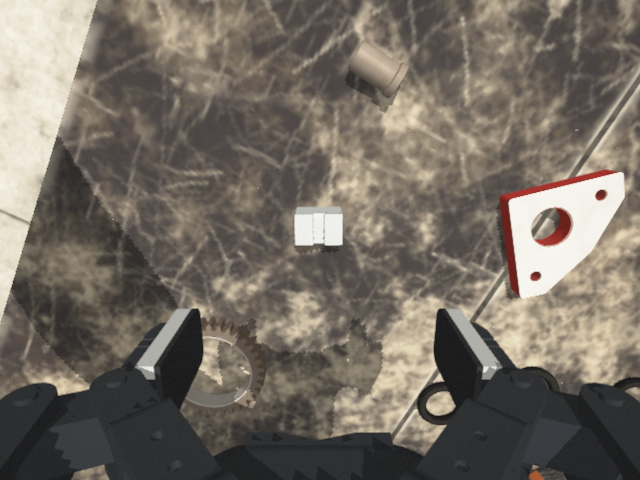

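```bash
python3 -m handwheel '[[[0.004,-0.005,-0.03,0,0,0.005,0.065],[0,0,-0.04,0,0,0,0.06],[0,0,-0.04,0,0,0,0.06],[0,0,-0.03,0,0,0,0.06],[0,0,-0.017,0,0,0,0.06],[0,0,0,0,0,0,0.06],[0,0,0,0,0,0,0.06]]]' 30
python3 - <<'E'
from h import *
o,p,d=grab('wrist','w3.png');W=world('wrist',d,o);W[d==0]=np.nan
print('ins',rect(W,.02,.034,(.4995,-.2803),.026))
c=r.get_calibration('wrist');T=np.array(c['T_tool_cam']);f,cx,cy,_,_=cam('wrist',o)
v,u=np.mgrid[0:480,0:640];P=np.stack([(u-cx)/f*d,(v-cy)/f*d,d],-1)@T[:3,:3].T+T[:3,3]
k=(d>0)&(d<.16)&(abs(P[...,0])<.014)&(abs(P[...,1])<.06)&(P[...,2]>.03)
for s in(-1,1):
    q=P[k&(P[...,1]*s>0.02)]; print(s,len(q),q[:,2].max() if len(q) else 0, np.percentile(abs(q[:,1]),[2,98]))
E
```

```text
clock: 4.6
tcp_pos: [0.5003, -0.2762, 0.0866]
orientation: [-1.632, -2.682, -0.001]
contact_force: [0.1, 0.7, 0.0]
grip_width: 0.06
ins (6384, array([ 499.5, -280.7]), array([36.2, 25.6]), 27.6)
-1 3475 0.07606874341974058 [0.02040873 0.04210519]
1 3340 0.06780092303763595 [0.03061402 0.04377478]
```

View pics/w3.png

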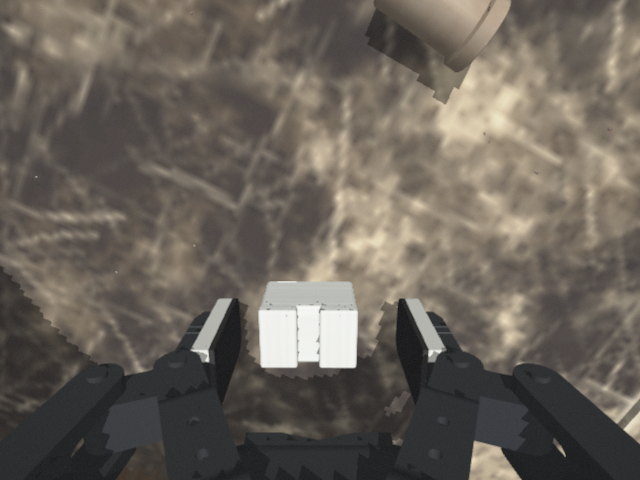

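```bash
python3 -m handwheel '[[[-0.001,-0.004,0,0,0,0,0.06],[0,0,0,0,0,0,0.06],[0,0,0,0,0,0,0.02],[0,0,0,0,0,0,0.02],[0,0,0,0,0,0,0.02],[0,0,0,0,0,0,0.02],[0,0,0,0,0,0,0.02],[0,0,0,0,0,0,0.02]]]' 30
python3 -m handwheel '[[[0,0,0.03,0,0,0,0.02],[0,0,0.04,0,0,0,0.02],[0,0.02,0.02,0,0,0,0.02],[0,0,0,0,0,0,0.02],[0,0,0,0,0,0,0.02]]]'
python3 - <<'E'
from h import *
o,p,d=grab('wrist','w4.png');W=world('wrist',d,o);W[d==0]=np.nan
c=r.get_calibration('wrist');T=np.array(c['T_tool_cam']);f,cx,cy,_,_=cam('wrist',o)
v,u=np.mgrid[0:480,0:640];P=np.stack([(u-cx)/f*d,(v-cy)/f*d,d],-1)@T[:3,:3].T+T[:3,3]
m=[x for x in r.masks_of('insert_mid','wrist')]
for x in m[:2]:
    q=P[x['pixels']&(d>0)]; print(x['p'],x['at'],np.percentile(q,[3,50,97],axis=0).round(4).tolist())
k=(d>0)&(d<.16)&(abs(P[...,0])<.014)&(abs(P[...,1])<.06)&(P[...,2]>.03)
for s in(-1,1):
    q=P[k&(P[...,1]*s>0.02)]; print(s,len(q),np.percentile(q[:,2],[90,98,99.5]) if len(q) else 0)
E
```

```text
clock: 5.32
tcp_pos: [0.4994, -0.2826, 0.088]
orientation: [1.636, 2.68, 0.001]
contact_force: [-1.0, 0.8, 5.7]
grip_width: 0.0352
clock: 5.73
tcp_pos: [0.4996, -0.2615, 0.178]
orientation: [1.633, 2.682, 0.002]
contact_force: [-0.9, -0.6, -1.8]
grip_width: 0.0354
0.91 [318.8, 310.4] [[-0.0089, -0.0158, 0.0591], [0.0072, 0.0007, 0.0608], [0.0138, 0.0174, 0.0835]]
-1 1180 [0.06143592 0.06555993 0.06796394]
1 1622 [0.06149794 0.06600783 0.06787471]
```

View pics/w4.png

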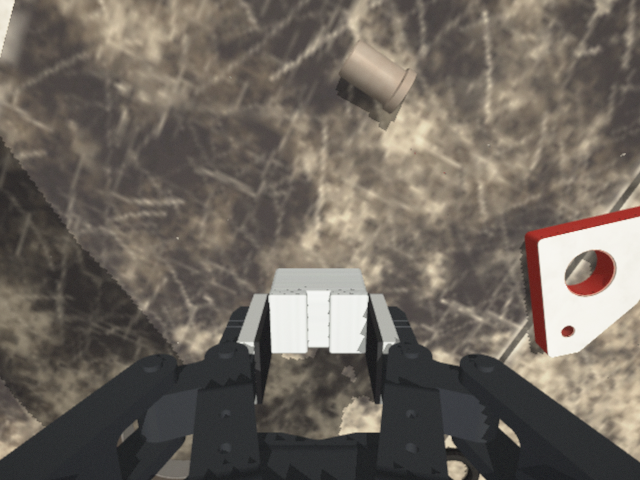

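```bash
python3 -m handwheel '[[[0.001,0.032,0.01,0,0,-0.036,0.02],[0.001,0.032,0.01,0,0,-0.036,0.02],[0.001,0.032,0.0,0,0,-0.036,0.02],[0.001,0.032,0,0,0,-0.036,0.02],[0.001,0.032,0,0,0,-0.036,0.02],[0.001,0.032,0,0,0,-0.036,0.02],[0.001,0.032,0,0,0,-0.036,0.02],[0.002,0.032,0,0,0,-0.036,0.02],[0,0,0,0,0,0,0.02],[0,0,0,0,0,0,0.02]]]'
cat >> h.py <<'E'
def tool(d,o):
    c=r.get_calibration('wrist');T=np.array(c['T_tool_cam']);f,cx,cy,_,_=cam('wrist',o)
    v,u=np.mgrid[0:480,0:640];P=np.stack([(u-cx)/f*d,(v-cy)/f*d,d],-1)@T[:3,:3].T+T[:3,3]
    P[d==0]=np.nan
    return P
E
python3 - <<'E'
from h import *
o,p,d=grab('wrist','w5.png');W=world('wrist',d,o);W[d==0]=np.nan;P=tool(d,o)
np.savez('w5.npz',p=p,d=d,W=W,P=P)
R=Ro.from_rotvec(o['orientation']).as_matrix();print(o['tcp_pos'],np.degrees(np.arctan2(R[1,1],R[0,1])),R[:,2])
print('ins tool',rect(P,.056,.0625,(0,0),.03),'bright')
k=(p.min(-1)>150)&(P[...,2]<.066)&(P[...,2]>.05)
q=P[k];print(len(q),np.percentile(q,[1,50,99],axis=0).round(4).tolist())
print('base',rect(W,.006,.016,(.508,-.006),.09),'top',rect(W,.040,.049,(.508,-.006),.06),'tabs',rect(W,.055,.08,(.508,-.006),.045))
E
```

```text
clock: 6.67
tcp_pos: [0.5075, -0.0048, 0.1956]
orientation: [-1.999, -2.422, 0.003]
contact_force: [0.5, -0.9, -1.8]
grip_width: 0.035
[ 0.50747424 -0.00478544  0.19563104] 10.944826358449564 [-2.28081372e-03 -7.78327599e-04 -9.99997096e-01]
ins tool (5171, array([2., 0.]), array([58.4, 24.9]), 89.2) bright
5606 [[-0.0096, -0.0159, 0.0587], [0.0034, 0.0012, 0.0602], [0.0139, 0.0179, 0.0654]]
base (13138, array([508.6,  -5.4]), array([130.4, 111.1]), 10.5) top (6977, array([508.2,  -2.7]), array([84.4, 58.5]), 10.3) tabs (843, array([503.3,  23.1]), array([23.9,  6.8]), 10.8)
```

View pics/w5.png

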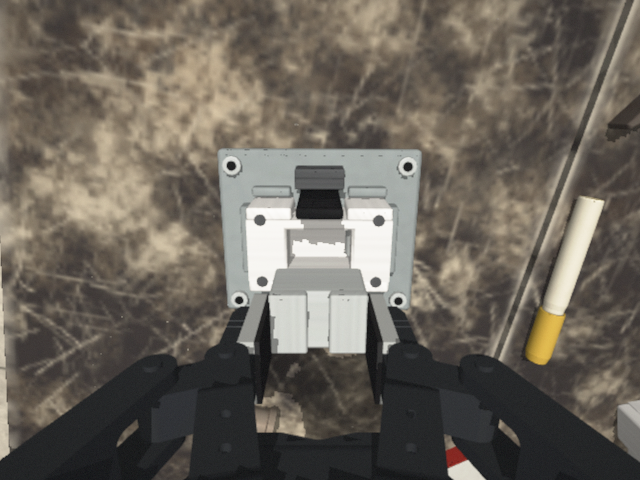

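```bash
python3 - <<'E'
from h import *
z=np.load('w5.npz');p,W,P=z['p'],z['W'],z['P']
zt=P[...,2]
k=((p.min(-1)>150)&(zt<.064)&(zt>.057)).astype(np.uint8)
k=cv2.morphologyEx(k,cv2.MORPH_OPEN,np.ones((3,3)))
n,l,s,_=cv2.connectedComponentsWithStats(k);print(s)
c=cv2.morphologyEx(k,cv2.MORPH_CLOSE,np.ones((25,25)))*(zt<.07)
v,u=np.nonzero(k)
print(u.min(),u.max(),v.min(),v.max())
q=P[k>0]
print('tool rect',cv2.minAreaRect((q[:,:2]*1000).astype(np.float32)))
w=W[k>0];print('world rect',cv2.minAreaRect((w[:,:2]*1000).astype(np.float32)))
# z along tool x on the top
for x in np.arange(-.012,.016,.002):
    a=q[abs(q[:,0]-x)<.001]
    if len(a):print(round(x,3),len(a),np.median(a[:,2]).round(4),a[:,1].min().round(4),a[:,1].max().round(4))
E
```

```text
[[     0      0    640    480 302429]
 [   269    292     99     61   4713]
 [   319    292      3      3      9]
 [   325    292      3      3      9]
 [   315    297      4      3     12]
 [   320    296      3      3      9]
 [   322    342      4      5     19]]
269 367 292 352
tool rect ((2.0466442108154297, 0.7775115966796875), (35.20853805541992, 24.534868240356445), 89.89197540283203)
world rect ((507.7093811035156, -2.67572021484375), (35.208885192871094, 24.535358428955078), 11.052878379821777)
-0.01 125 0.0603 -0.0145 0.018
-0.008 361 0.0602 -0.0145 0.018
-0.006 357 0.0601 -0.0145 0.0183
-0.004 391 0.0601 -0.0155 0.0181
-0.002 397 0.06 -0.0158 0.0182
0.0 380 0.0601 -0.0158 0.018
0.002 393 0.0601 -0.0153 0.0178
0.004 395 0.06 -0.0153 0.0182
0.006 416 0.06 -0.0166 0.0181
0.008 427 0.0601 -0.0167 0.0181
0.01 435 0.06 -0.0164 0.018
0.012 440 0.0601 -0.0168 0.0184
0.014 254 0.0605 -0.0168 0.0179
```

```bash
python3 -m handwheel '[[[0.001,-0.003,-0.01,0,0,-0.004,0.02],[0,0,-0.025,0,0,0,0.02],[0,0,-0.022,0,0,0,0.02],[0,0,0,0,0,0,0.02],[0,0,0,0,0,0,0.02]]]'
python3 - <<'E'
from h import *
o,p,d=grab('wrist','w6.png');W=world('wrist',d,o);W[d==0]=np.nan;P=tool(d,o)
R=Ro.from_rotvec(o['orientation']).as_matrix();print(o['tcp_pos'],np.degrees(np.arctan2(R[1,1],R[0,1])))
k=((p.min(-1)>150)&(P[...,2]<.064)&(P[...,2]>.057)).astype(np.uint8)
k=cv2.morphologyEx(k,cv2.MORPH_OPEN,np.ones((3,3)))
w=W[k>0];print('ins world',cv2.minAreaRect((w[:,:2]*1000).astype(np.float32)))
print('base',rect(W,.006,.016,(.508,-.006),.09),'top',rect(W,.040,.049,(.508,-.006),.06),'tabs',rect(W,.055,.08,(.503,.023),.02))
E
```

```text
clock: 7.13
tcp_pos: [0.5078, -0.0115, 0.1388]
orientation: [-2.012, -2.411, 0.005]
contact_force: [0.3, 0.1, -0.9]
grip_width: 0.0352
[ 0.50782131 -0.01145491  0.13876738] 10.295870027338442
ins world ((508.2278137207031, -9.580442428588867), (35.17892837524414, 24.891845703125), 11.38232707977295)
base (19451, array([508.7,  -5.5]), array([130.3, 111. ]), 10.6) top (9810, array([ 5.08e+02, -3.00e-01]), array([86.9, 54. ]), 6.7) tabs (1611, array([503.3,  23. ]), array([23.9,  7. ]), 10.8)
```

View pics/w6.png

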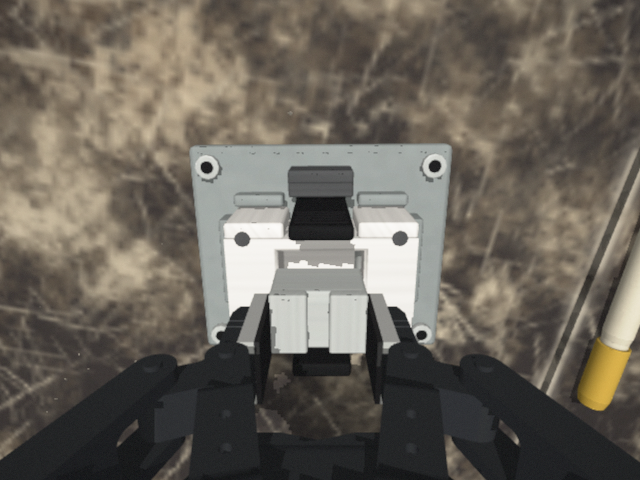

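```bash
python3 -m handwheel '[[[0,0,0,0,0,0,0.02],[0,0,0,0,0,0,0.02],[0,0,0,0,0,0,0.02],[0,0,0,0,0,0,0.02]]]'
cat >> h.py <<'E'
def chk(name):
    o,p,d=grab('wrist',name);W=world('wrist',d,o);W[d==0]=np.nan;P=tool(d,o)
    R=Ro.from_rotvec(o['orientation']).as_matrix();print(o['tcp_pos'],np.degrees(np.arctan2(R[1,1],R[0,1])),o['contact_force'])
    k=((p.min(-1)>150)&(P[...,2]<.064)&(P[...,2]>.057)&(abs(P[...,1])<.019)).astype(np.uint8)
    k=cv2.morphologyEx(k,cv2.MORPH_OPEN,np.ones((3,3)))
    w=W[k>0];print('ins world',cv2.minAreaRect((w[:,:2]*1000).astype(np.float32)))
    print('base',rect(W,.006,.016,(.508,-.006),.09),'tabs',rect(W,.055,.08,(.503,.023),.02))
E
python3 -c "
from h import *
chk('w7.png')"
```

```text
clock: 7.52
tcp_pos: [0.5093, -0.0093, 0.1406]
orientation: [2.009, 2.415, 0.002]
contact_force: [-0.0, -0.3, -0.9]
grip_width: 0.0351
[ 0.50926695 -0.00926699  0.14060431] 10.491929287647178 [-0.03313575 -0.32923547 -0.87164326]
ins world ((509.71337890625, -7.280147552490234), (35.19852066040039, 24.62556266784668), 10.502166748046875)
base (18890, array([508.7,  -5.5]), array([130.4, 111.1]), 10.7) tabs (2273, array([504.7,  14.9]), array([23.8, 23.4]), 9.9)
```

```bash
python3 -m handwheel '[[[-0.001,0.002,0,0,0,0.003,0.02],[0,0,0,0,0,0,0.02],[0,0,0,0,0,0,0.02],[0,0,0,0,0,0,0.02]]]'
python3 -c "
from h import *
chk('w8.png')"
```

```text
clock: 7.9
tcp_pos: [0.5079, -0.0072, 0.1399]
orientation: [-2.005, -2.418, -0.0]
contact_force: [0.4, 0.2, -1.5]
grip_width: 0.0352
[ 0.50785212 -0.00717829  0.13992352] 10.672812890771793 [ 0.36073674  0.2278494  -1.50912888]
ins world ((508.2320861816406, -5.181816101074219), (35.18016815185547, 24.580610275268555), 10.694682121276855)
base (18498, array([508.5,  -5. ]), array([130.3, 110.4]), 10.8) tabs (3208, array([504.6,  15.1]), array([23.9, 23.6]), 9.2)
```

```bash
python3 -m handwheel '[[[0,0,-0.005,0,0,0,0.02],[0,0,-0.005,0,0,0,0.02],[0,0,-0.003,0,0,0,0.02],[0,0,0,0,0,0,0.02],[0,0,0,0,0,0,0.02]]]'
python3 -c "
from h import *
chk('w9.png')"
```

```text
clock: 8.37
tcp_pos: [0.5076, -0.0075, 0.1265]
orientation: [-2.005, -2.417, 0.001]
contact_force: [0.1, 0.4, -0.3]
grip_width: 0.0356
[ 0.50761108 -0.00745969  0.12647883] 10.644326144323276 [ 0.07024797  0.42375666 -0.28996666]
ins world ((507.99542236328125, -5.4770050048828125), (35.25163650512695, 24.89012908935547), 10.797558784484863)
base (20570, array([508.6,  -6. ]), array([130.4, 112.1]), 10.6) tabs (2847, array([504.6,  15. ]), array([24.1, 23.5]), 9.6)
```

View pics/w9.png

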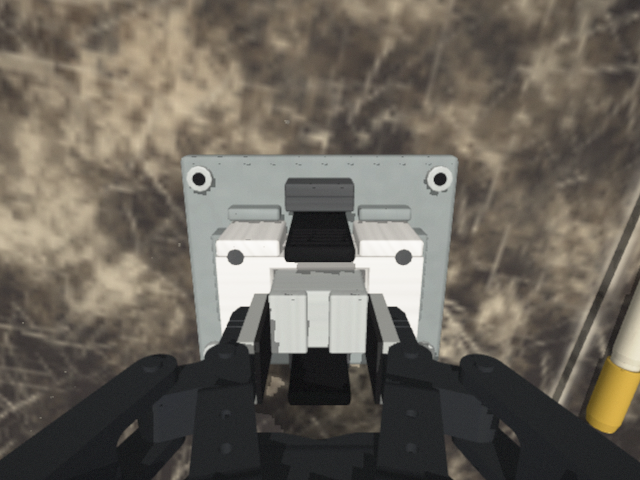

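The insert is centred at (318,310) and about 5 mm into the pocket, with no contact force. Going further down.

```bash
python3 -m handwheel '[[[0,0,-0.004,0,0,0,0.02],[0,0,-0.004,0,0,0,0.02],[0,0,-0.002,0,0,0,0.02],[0,0,0,0,0,0,0.02],[0,0,0,0,0,0,0.02]]]'
python3 -c "
from h import *
chk('w10.png')"
```

```text
clock: 8.83
tcp_pos: [0.5077, -0.0074, 0.1167]
orientation: [-2.005, -2.418, 0.0]
contact_force: [-0.4, 0.1, -1.5]
grip_width: 0.0353
[ 0.5077498  -0.00736668  0.11672119] 10.652160839586797 [-0.39884856  0.06417118 -1.53126464]
ins world ((508.0545959472656, -5.430412292480469), (35.16794204711914, 24.74835205078125), 10.624800682067871)
base (22389, array([508.7,  -6. ]), array([130.4, 112. ]), 10.7) tabs (2507, array([504.6,  15.1]), array([23.9, 23.5]), 9.3)
```

View pics/w10.png

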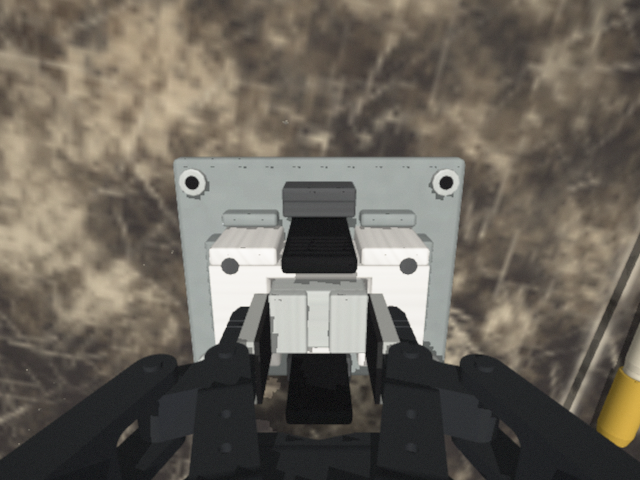

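```bash
python3 -m handwheel '[[[0,0,0,0,0,0,0.055],[0,0,0,0,0,0,0.055],[0,0,0,0,0,0,0.055],[0,0,0.02,0,0,0,0.055],[0,0,0.025,0,0,0,0.03],[-0.0005,0.002,0,0,0,0,0.01],[0,0,0,0,0,0,0.01],[0,0,0,0,0,0,0.01],[0,0,0,0,0,0,0.01],[0,0,0,0,0,0,0.01]]]' 30
python3 - <<'E'
from h import *
o,p,d=grab('wrist','w11.png');W=world('wrist',d,o);W[d==0]=np.nan;P=tool(d,o)
print(o['tcp_pos'])
k=(p.min(-1)>150)
w=W[k&(np.hypot(W[...,0]-.508,W[...,1]+.0055)<.03)];print(np.percentile(w[:,2],[2,10,50,90,98]))
print(rect(W[k],.049,.062,(.508,-.005),.03))
E
```

```text
clock: 9.72
tcp_pos: [0.5069, -0.0053, 0.1612]
orientation: [-2.005, -2.417, 0.002]
contact_force: [0.4, -0.5, -0.3]
grip_width: 0.0098
[ 0.50687598 -0.00534675  0.16118389]
[0.03796608 0.04324387 0.045091   0.05592388 0.09674126]
(3094, array([506.9,  -5.4]), array([36. , 24.4]), 10.8)
```

View pics/w11.png

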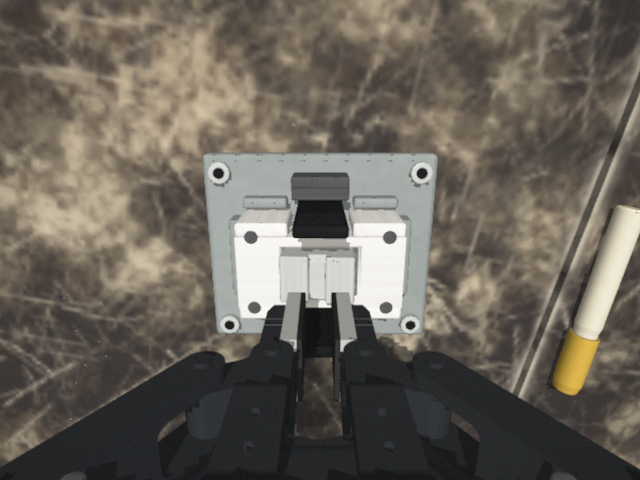

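```bash
python3 -m handwheel '[[[0.0005,0,-0.015,0,0,0,0.01],[0,0,-0.014,0,0,0,0.01],[0,0,-0.004,0,0,0,0.01],[0,0,0,0,0,0,0.01],[0,0,0,0,0,0,0.01]]]'
```

```text
clock: 10.18
tcp_pos: [0.5077, -0.0056, 0.1288]
orientation: [-2.006, -2.417, 0.001]
contact_force: [0.7, 0.6, 0.8]
grip_width: 0.0102
```

```bash
python3 -m handwheel '[[[0,0,-0.003,0,0,0,0.01],[0,0,-0.003,0,0,0,0.01],[0,0,0,0,0,0,0.01]]]'
```

```text
clock: 10.43
tcp_pos: [0.5083, -0.0055, 0.1233]
orientation: [2.005, 2.417, 0.001]
contact_force: [0.5, 0.1, 0.4]
grip_width: 0.0098
```

```bash
python3 -m handwheel '[[[0,0,-0.003,0,0,0,0.01],[0,0,-0.003,0,0,0,0.01],[0,0,0,0,0,0,0.01]]]'
python3 -m handwheel '[[[0,0,-0.002,0,0,0,0.01],[0,0,0,0,0,0,0.01]]]'
python3 -m handwheel '[[[0,0,-0.002,0,0,0,0.01],[0,0,0,0,0,0,0.01]]]'
```

```text
clock: 10.68
tcp_pos: [0.5082, -0.0054, 0.1172]
orientation: [2.005, 2.418, 0.001]
contact_force: [0.3, 0.1, 0.1]
grip_width: 0.0098
clock: 10.85
tcp_pos: [0.5083, -0.0056, 0.1168]
orientation: [-2.006, -2.417, -0.003]
contact_force: [-7.1, -0.1, 26.1]
grip_width: 0.0097
clock: 11.02
tcp_pos: [0.5084, -0.0058, 0.1166]
orientation: [-2.006, -2.415, -0.005]
contact_force: [-14.1, 0.6, 53.2]
grip_width: 0.0097
```

```bash
python3 -m handwheel '[[[0,0,0.015,0,0,0,0.01],[0,0,0.03,0,0,0,0.01],[0,0,0.03,0,0,0,0.04],[0,0,0,0,0,0,0.06],[0,0,0,0,0,0,0.08],[0,0,0,0,0,0,0.08]]]'
python3 - <<'E'
from h import *
o,p,d=grab('wrist','w12.png');W=world('wrist',d,o);W[d==0]=np.nan;P=tool(d,o)
print(o['tcp_pos'])
a=cv2.resize(p[140:340,200:440],(720,600),interpolation=3);cv2.imwrite('pics/w12c.png',a[:,:,::-1])
c,s=np.cos(np.radians(10.7)),np.sin(np.radians(10.7))
X=(W[...,0]-.5086)*c+(W[...,1]+.0054)*s;Y=-(W[...,0]-.5086)*s+(W[...,1]+.0054)*c
for n,k in(('face',(abs(X)>.024)&(abs(X)<.036)&(abs(Y)<.012)),('ins+',(abs(X-.011)<.004)&(abs(Y)<.008)),('ins-',(abs(X+.011)<.004)&(abs(Y)<.008)),('groove',(abs(X)<.002)&(abs(Y)<.008))):
    print(n,k.sum(),np.nanpercentile(W[k][:,2],[10,50,90]))
E
```

```text
clock: 11.52
tcp_pos: [0.5075, -0.005, 0.1877]
orientation: [-2.005, -2.418, -0.0]
contact_force: [-0.0, -0.2, 0.5]
grip_width: 0.0582
[ 0.50753993 -0.00500199  0.18769927]
face 7861 [0.04397989 0.14092035 0.1572929 ]
ins+ 387 [0.04323307 0.04410841 0.04479559]
ins- 374 [0.04319514 0.04404332 0.04479401]
groove 184 [0.03970467 0.04046875 0.04119348]
```

View pics/w12c.png

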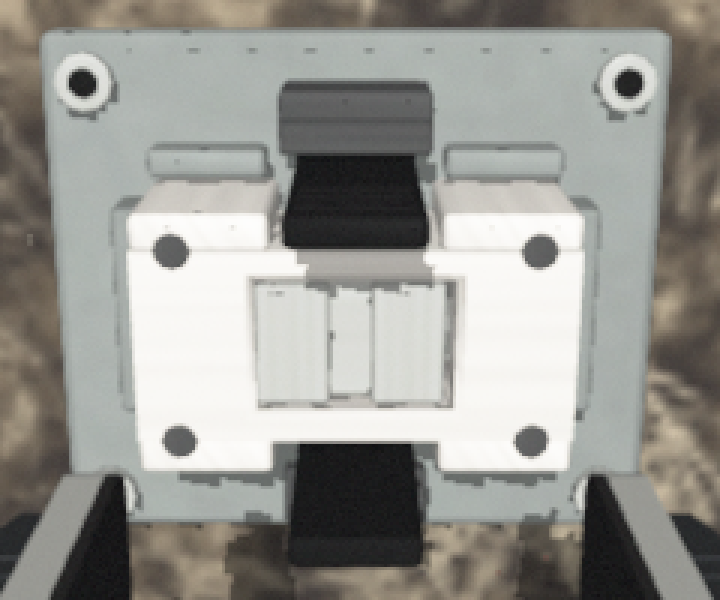

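```bash
python3 -c "
from h import *
print(r.get_obs()['joints'])"
```

```text
[-0.61499635  0.41658157  0.626793    2.08842234 -0.35856391  0.74308726
  0.42586966]
```

```bash
python3 -m handwheel '[[[0,0,0,0,0,0.12,0.08],[0,0,0,0,0,0.12,0.082],[0,0,0,0,0,0.12,0.085],[0,0,0,0,0,0.12,0.085],[0,0,0,0,0,0.12,0.085],[0,0,0,0,0,0.12,0.085],[0,0,0,0,0,0.12,0.085],[0,0,0,0,0,0.12,0.085],[0,0,0,0,0,0.12,0.085],[0,0,0,0,0,0.12,0.085]]]'
python3 -m handwheel '[[[0,0,0,0,0,0.12,0.085],[0,0,0,0,0,0.12,0.085],[0,0,0,0,0,0.12,0.085],[0,0,0,0,0,0.01,0.085],[0,0,0,0,0,0,0.085],[0,0,0,0,0,0,0.085],[0,0,0,0,0,0,0.085]]]'
python3 - <<'E'
from h import *
o,p,d=grab('wrist','w13.png');W=world('wrist',d,o);W[d==0]=np.nan
R=Ro.from_rotvec(o['orientation']).as_matrix();print(o['tcp_pos'],np.degrees(np.arctan2(R[1,1],R[0,1])),o['joints'][6])
print('base',rect(W,.006,.016,(.508,-.006),.09),'top',rect(W,.040,.049,(.508,-.006),.06),'tabs',rect(W,.055,.08,(.508,-.006),.045))
E
```

```text
clock: 12.4
tcp_pos: [0.507, -0.0054, 0.1865]
orientation: [-0.28, -3.126, 0.001]
contact_force: [0.5, -1.0, -0.1]
grip_width: 0.0851
clock: 12.98
tcp_pos: [0.5077, -0.0053, 0.1875]
orientation: [0.287, -3.128, 0.0]
contact_force: [0.5, -0.2, -0.6]
grip_width: 0.0853
[ 0.50766075 -0.00534528  0.18750721] 100.4692452795695 1.7606668213193075
base (14667, array([508.1,  -6.1]), array([129.9, 112.2]), 10.7) top (11563, array([508.5,  -6. ]), array([84.9, 63.1]), 10.8) tabs (1548, array([508. ,  -6.1]), array([24.2, 65.7]), 10.6)
```

View pics/w13.png

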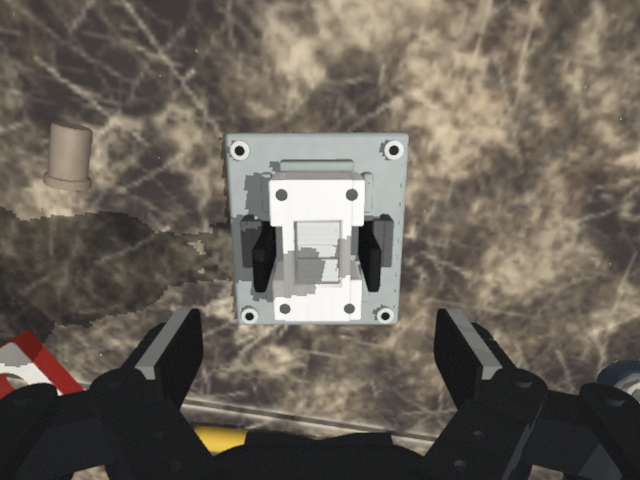

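```bash
python3 -m handwheel '[[[0.0005,-0.0005,-0.02,0,0,0.004,0.085],[0,0,-0.025,0,0,0,0.085],[0,0,-0.02,0,0,0,0.085],[0,0,-0.0165,0,0,0,0.085],[0,0,0,0,0,0,0.085],[0,0,0,0,0,0,0.085],[0,0,0,0,0,0,0.085]]]'
python3 - <<'E'
from h import *
o,p,d=grab('wrist','w14.png');W=world('wrist',d,o);W[d==0]=np.nan
print(o['tcp_pos']);print('tabs',rect(W,.055,.075,(.508,-.006),.036))
E
```

```text
clock: 13.62
tcp_pos: [0.5089, -0.0058, 0.1072]
orientation: [-0.296, 3.127, -0.0]
contact_force: [-1.2, 0.7, 0.5]
grip_width: 0.085
[ 0.50891103 -0.00582257  0.10717479]
tabs (4405, array([508. ,  -6.2]), array([24.9, 65.9]), 10.4)
```

View pics/w14.png

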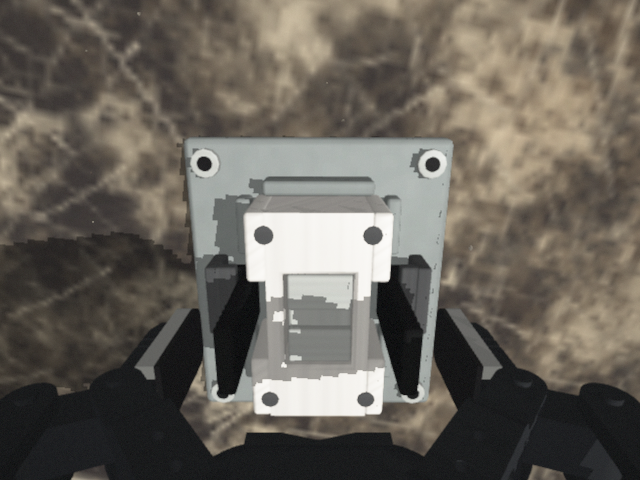

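Pads straddle both tabs, at columns 175 and 465. Pinching firmly.

```bash
python3 -m handwheel '[[[0,0,0,0,0,0,0.06],[0,0,0,0,0,0,0.045],[0,0,0,0,0,0,0.04],[0,0,0,0,0,0,0.04],[0,0,0,0,0,0,0.04],[0,0,0,0,0,0,0.04],[0,0,0,0,0,0,0.04],[0,0,0,0,0,0,0.04]]]' 60
python3 -m handwheel '[[[0,0,0,0,0,0,0.04],[0,0,0,0,0,0,0.04]]]'
```

```text
clock: 14.33
tcp_pos: [0.5095, -0.0059, 0.109]
orientation: [-0.295, 3.125, 0.001]
contact_force: [-5.2, -0.1, 23.5]
grip_width: 0.0484
clock: 14.5
tcp_pos: [0.5095, -0.0059, 0.109]
orientation: [-0.295, 3.125, 0.001]
contact_force: [-5.0, -0.6, 23.6]
grip_width: 0.0483
```

```bash
python3 - <<'E'
from h import *
o,p,d=grab('wrist','w15.png');W=world('wrist',d,o);W[d==0]=np.nan;P=tool(d,o)
print('tabs',rect(W,.055,.075,(.508,-.006),.03))
o,q,d=grab('side');a=cv2.resize(q[250:340,320:440],(800,600),interpolation=3);cv2.imwrite('pics/s15.png',a[:,:,::-1])
E
```

```text
tabs (4557, array([508.6,  -5.9]), array([26.2, 57.6]), 10.6)
```

View pics/w15.png

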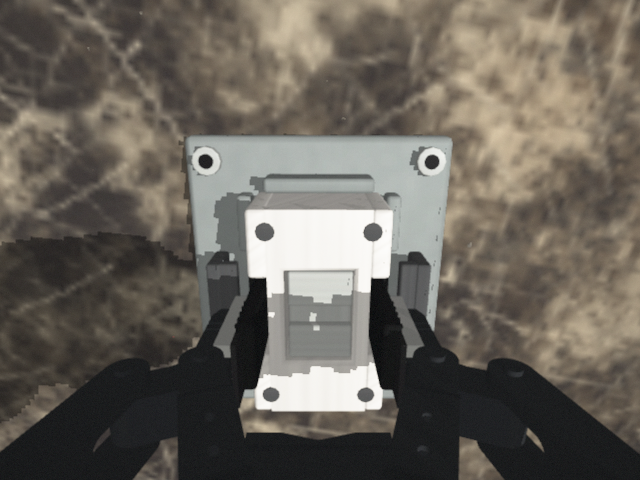

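View pics/s15.png

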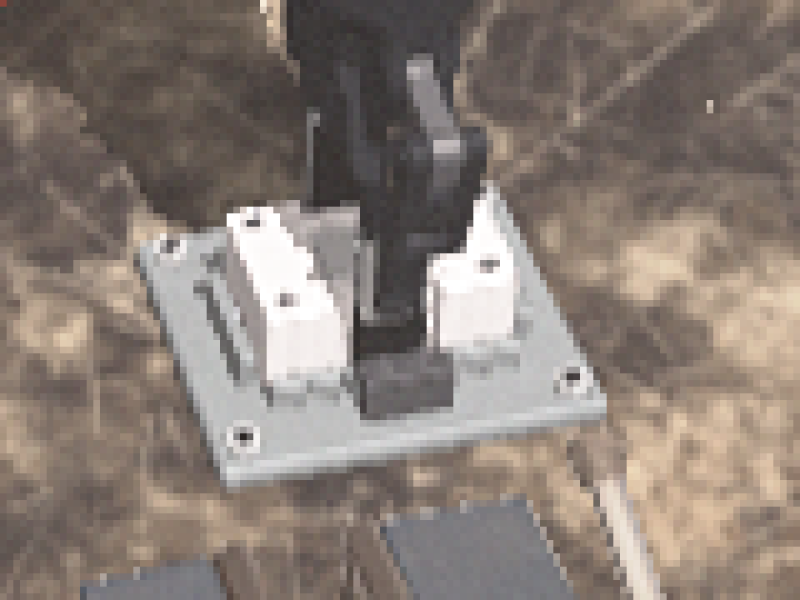

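Both tabs are pinched in between the pads. Starting the lift gently.

```bash
python3 -m handwheel '[[[0,0,0.003,0,0,0,0.04],[0,0,0.004,0,0,0,0.04],[0,0,0.005,0,0,0,0.04],[0,0,0.006,0,0,0,0.04],[0,0,0,0,0,0,0.04],[0,0,0,0,0,0,0.04]]]'
python3 - <<'E'
from h import *
o,p,d=grab('wrist','w16.png')
o,q,d=grab('side');a=cv2.resize(q[230:340,310:450],(760,600),interpolation=3);cv2.imwrite('pics/s16.png',a[:,:,::-1])
E
```

```text
clock: 15.1
tcp_pos: [0.5082, -0.0058, 0.1246]
orientation: [0.297, -3.127, -0.0]
contact_force: [0.3, -0.2, -4.8]
grip_width: 0.0476
```

View pics/w16.png

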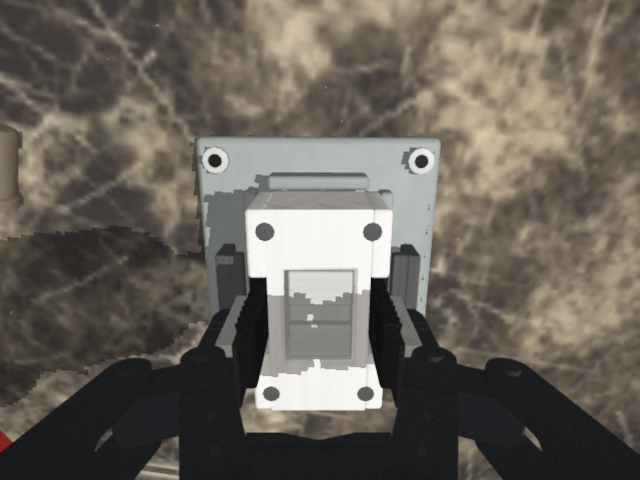

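View pics/s16.png

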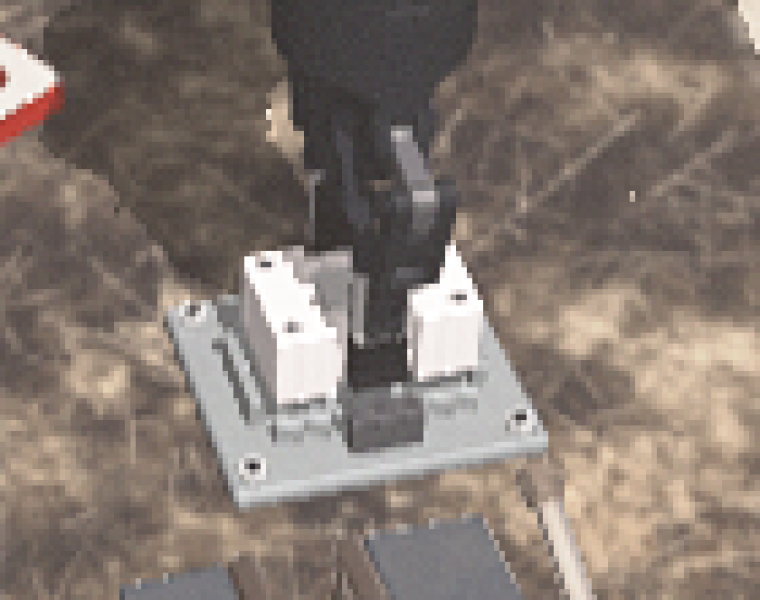

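The cassette is rising with the hand: the wrist view of it is unchanged and −4.8 N roughly matches its weight. Lifting on.

```bash
python3 -m handwheel '[[[0,0,0.008,0,0,0,0.04],[0,0,0.014,0,0,0,0.04],[0,0,0.016,0,0,0,0.04],[0,0,0.016,0,0,0,0.04],[0,0,0.016,0,0,0,0.04],[0,0,0.016,0,0,0,0.04],[0,0,0.016,0,0,0,0.04],[0,0,0.014,0,0,0,0.04],[0,0,0.01,0,0,0,0.04],[0,0,0.004,0,0,0,0.04]]]'
python3 -m handwheel '[[[0,0,0,0,0,0,0.04],[0,0,0,0,0,0,0.04],[0,0,0,0,0,0,0.04],[0,0,0,0,0,0,0.04],[0,0,0,0,0,0,0.04],[0,0,0,0,0,0,0.04],[0,0,0,0,0,0,0.04],[0,0,0,0,0,0,0.04]]]'
python3 - <<'E'
from h import *
o,p,d=grab('wrist','w17.png');W=world('wrist',d,o);W[d==0]=np.nan;P=tool(d,o)
print(o['tcp_pos'],o['contact_force'],o['grip_width'],np.abs(o['qvel']).max())
k=(p.min(-1)>200)&(abs(P[...,1])<.03)&(P[...,2]<.1)
q=P[k];n=np.linalg.lstsq(np.c_[q[:,:2],np.ones(len(q))],q[:,2],rcond=None)[0];print('face plane',n,'face z world',np.median(W[k][:,2]))
k2=(p.min(-1)>100)&(abs(P[...,1])<.01)&(P[...,2]<.1)&(P[...,2]>.04)
v,u=np.nonzero(k2)
res=P[...,2]-(P[...,0]*n[0]+P[...,1]*n[1]+n[2])
for a,b in((275,298),(300,322),(326,352)):
    print(a,b,np.nanmedian(res[a:b,295:345])*1000)
o,q,d=grab('side');a=cv2.resize(q[180:340,290:490],(750,600),interpolation=3);cv2.imwrite('pics/s17.png',a[:,:,::-1])
E
```

```text
clock: 16.03
tcp_pos: [0.5088, -0.0059, 0.256]
orientation: [-0.296, 3.126, 0.0]
contact_force: [0.7, 0.2, -4.7]
grip_width: 0.0476
clock: 16.7
tcp_pos: [0.5083, -0.0059, 0.2543]
orientation: [0.297, -3.127, 0.0]
contact_force: [0.6, 0.2, -4.6]
grip_width: 0.0478
[ 0.50834591 -0.00585513  0.25426475] [ 0.61142603  0.20314063 -4.62159644] 0.04779462698631672 0.0022161156527364277
face plane [-0.00369787 -0.000316    0.06562858] face z world 0.18868288483682927
275 298 -0.02843752086787582
300 322 3.279234556739348
326 352 -0.002608480052193607
```

View pics/w17.png

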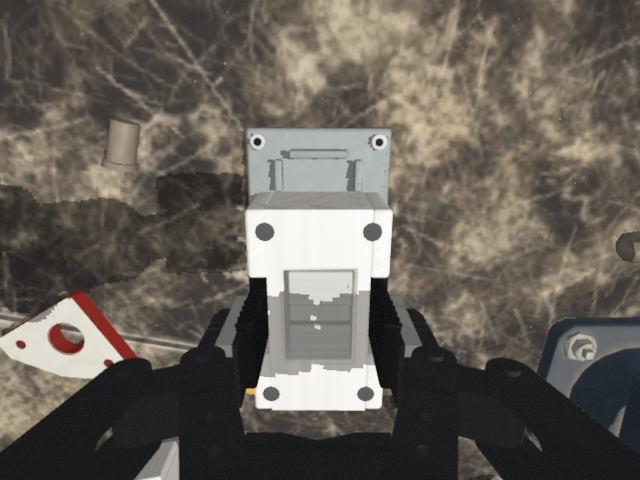

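View pics/s17.png

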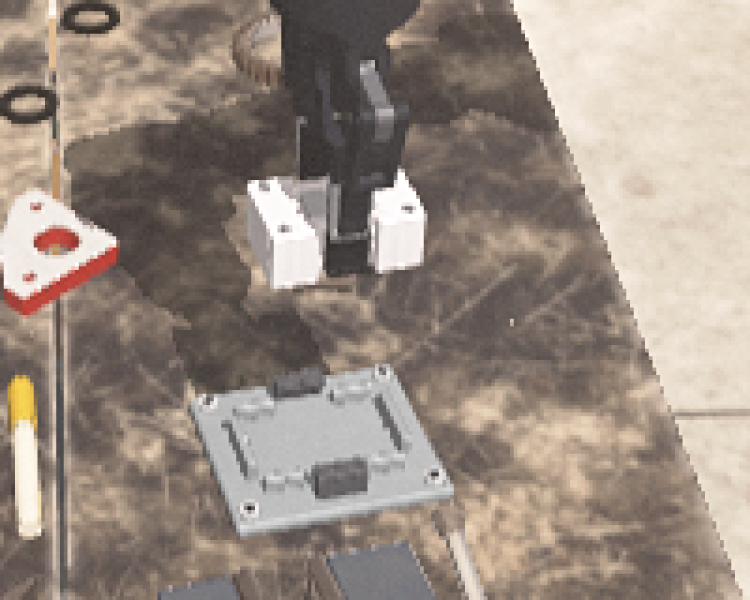

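```bash
python3 -c "
from h import *
r.hand_in()"
```

```text
the job is handed in; nothing more can be done
```

The insert is pressed flush into the docked cassette. The cassette is now lifted clear and held still with both catches pinched. I handed in at about 17 s of the 64 s allowed.

**What I did**
- **Picking the parts:** I used the docked cassette. It measured 84 mm long, the size given, and looked the smallest of the three.
- **Inserting:** I gripped the insert by its 36 mm ends, lowered it 15 mm into the pocket and let go. I then pushed it home from above with the fingers nearly closed.
- **Lifting:** I pinched both tabs at 60 N and lifted straight up.

**Last checks**
- **Lift height:** the cassette's top face is at z ≈ 0.189 m, about 145 mm above its docked height.
- **Level and still:** tilt is about 0.2°, and the highest joint speed read was 0.002 rad/s.
- **Insert:** both ends of its top are within 0.1 mm of the cassette face, and the groove reads 3.3 mm lower, as it should. I checked centring only by eye after the lift. It looked seated and square in the wrist picture.
- **Bystanders:** I touched none. The pin, magnet square and marker look in place in the last pictures. I did not re-measure the ring gear or hammer.

**What disagreed**
- **Nose push:** I never saw the nose's 4–10 N in the force readings, which I only sampled between steps. The push ended hard against the pocket bottom at 53 N, within the 120 N wrist limit.
- **Finger opening:** it reads 47.8 mm, where fully pinched tabs should give 52 mm. The insert also read slightly low, at 35.2 mm for 36 mm. I did not measure the catch travel after the lift, but the cassette came free of both keepers, which needs at least 4 mm on each.
- **Pinch reaction:** there was about 24 N upward on the tool while pinching. It was gone on lifting, leaving −4.6 N, roughly the weight of the cassette and insert.

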